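# Power the outlet: lift the guard, flip the toggle

## Task

Switch on the box with the white socket outlet: push its hinged guard well up and back with a finger, flip the toggle beneath it all the way over to the left while the guard is up, then draw the finger out so that the guard drops fully shut. Do not pick anything up, and leave the other switch box and everything else on the bench as they are.

Things in the scene. Friction and masses are not known exactly. Their poses are not given: they have to be found in the camera images.
- outlet_box: grey switch box that carries the white square mains socket outlet, fixed to the bench: 110 (x) by 160 (y) by 60 mm high. Origin: centre of its underside; x points away from the robot (before yaw), y to the left. Guarded toggle on its right half at box y -38 mm; the 70 mm white outlet plate, 12 mm high, on its left half at box y +42 mm.
- outlet_guard (a joint):  this box's guard, a clear 70 mm wide hood with a black front lip, open below on three sides (30 mm gap over the box top). 0 = shut; grows as the lip goes up and back, stop at 1.5 rad. A spring (0.03 Nm shut, 0.07 Nm open) shuts it unless something holds it up. Hinge along the box's y at box (26, -38, 65) mm, the far side. A finger pushed under the lip lifts it; it then leans on the finger.
- outlet_hinge (a point): middle of the outlet guard's hinge axis, fixed on the box at its far side, box (26, -38, 65) mm; axis along y. Move the lip up as well as back, in an arc about it: pushed only level with an upright finger the lip can jam by friction. Raised, the guard leans on the finger, which may come down beside the toggle and move with the guard resting on it.
- outlet_toggle (a joint):  the black toggle under that guard. 0 = OFF, leaning 0.4 rad to the box's -y (robot's right); 0.8 = ON, leaning 0.4 rad to the box's +y (left). Turns about the box's x axis. Starts within 0.1 of OFF. Light friction (0.01 Nm), no snap: it stays where it is left, so push it right across to its stop.
- outlet_lip (a point): middle of the upper front edge of the outlet box's guard lip; moves with the guard. Shut: box (-38, -38, 103) mm. From there the lip slopes down and back at 45 degrees to the flat clear roof, whose underside is 90 mm above the bench from box x -27 to +15 mm, then down to the hinge.
- outlet_bat (a point): tip end of the outlet box's toggle, a round bat 25 mm long from its pivot, 8 mm thick at the tip; moves with it.
- outlet_pivot (a point): fixed point on the outlet box where its toggle pivots: box (0, -38, 62) mm, 2 mm above the box's top face (a 4 mm high, 20 mm wide collar surrounds it). Axes as the box's.
- post_box: the other switch box, same size, frame and guarded toggle, but with a row of three brass terminal posts (83 mm high over the bench) in place of the outlet; to be left alone.
- post_guard (a joint):  the guard of the other box, same as outlet_guard; to stay shut.
- post_toggle (a joint):  the toggle of the other box, same as outlet_toggle; to stay OFF.
- cord_switch: bystander, loose: in-line cord switch 62 x 26 x 22 mm; to stay where it is
- driver: bystander, loose: red-handled screwdriver, about 200 mm; to stay where it is
- driver2: bystander, loose: red-handled screwdriver, 160 mm; to stay where it is
- cup: bystander, loose: paper cup, 72 mm wide, 90 mm high; to stay where it is
- bottle: bystander, loose: closed green bottle, 64 mm wide, 200 mm high; to stay where it is
- dish: bystander, loose: steel dish, 110 mm wide, 35 mm high; to stay where it is
- stripper: bystander, loose: red wire stripper, 120 x 34 x 22 mm; to stay where it is

How it is judged:
On the way, in this order (a step that is already met when the one before it is completed fails the run):
1. the outlet box's guard is lifted well back (over 0.5 rad), its toggle still off (value of joint outlet_guard above 0.5 rad and value of joint outlet_toggle below 0.4 rad), for 0.1 s.
2. the toggle is flipped over to the left while the guard is up (value of joint outlet_toggle above 0.65 rad and value of joint outlet_guard above 0.35 rad), for 0.1 s.
3. the guard has dropped shut over the toggle (value of joint outlet_toggle above 0.65 rad and value of joint outlet_guard below 0.08 rad), for 0.2 s.
At the end, for the whole second after the job is handed in: The outlet box's toggle is on (over 0.65 of 0.8 rad), its guard shut and still (under 0.08 rad); the other box's guard is shut and its toggle off; every loose thing is within 30 mm of where it began (all of step 3 and velocity of joint outlet_guard below 0.1 rad/s and value of joint post_guard below 0.08 rad and value of joint post_toggle below 0.2 rad and distance of each of cord_switch, driver, driver2, cup, bottle, dish, stripper from where it was at the start of the episode below 0.03 m); the robot touches nothing.
It fails at once if the outlet toggle is flipped with its guard down (value of joint outlet_toggle between 0.3 and 0.5 rad and value of joint outlet_guard below 0.25 rad).
It fails at once if the other box's guard is lifted or its toggle moved (value of joint any of post_guard, post_toggle above 0.3 rad).
It fails at once if a loose thing is lifted, carried or knocked away (over 40 mm) (distance of any of cord_switch, driver, driver2, cup, bottle, dish, stripper from where it was at the start of the episode above 0.04 m).
It also fails if it takes over 43 s, if anything falls off the work surface, if the arm or the gripper's body presses on something with over 40 N, if the wrist force passes 120 N, or if a joint passes its speed limit or range.

## Robot

A 6-joint arm with a two-finger parallel gripper is mounted at the origin on the work surface. World frame = base frame: x ahead of the robot, y to its left, z up, the work surface at z = 0. Lengths are in m, angles in rad, forces in N, time in s.
With the tool pointing down it reaches from about 0.35 to 0.85 m from the base axis. Payload 8.1 kg.
Tool frame: the origin (TCP) lies midway between the tips of the shut fingers; the grasp point (between the pads) lies 19 mm behind it; z points along the fingers, y is the direction in which the jaws open and shut (so a half turn about z gives the same grasp; the last joint's range is limited). The gripper opens to 93 mm and grips with 3 to 60 N. Pads are 15 mm wide; open, the fingers measure 128 mm over their backs; the gripper's body (75 mm by 188 mm) begins 65 mm behind the grasp point.
Start: joints at [-1.215, 0.13, 1.488, -0, 1.523, -0.085], TCP at [0.256, -0.543, 0.219] pointing down, gripper open.
Joint ranges: [-2.96, 2.96], [-0.89, 2.26], [0.02, 2.5], [-1.34, 4.48], [0, 2.73], [-2.66, 2.66]. Speed limits (rad/s): [2.39, 2.39, 2.79, 3.14, 3.14, 3.14].

## Interface

Orientations are given as a rotation vector (axis times angle).
In Python, from plant import robot gives the robot as it stands. The module is installed in compiled form; this text tells all that it offers.
- The arm moves only by the shell command python3 -m pendant 'ROWS' [FORCE]. ROWS is JSON, a list of rows, each an object with "translation": the shift along the tool's x, y, z in mm, a list of three; "twist": the turn, a rotation vector about the tool's x, y, z in rad, a list of three; "grip": the opening, from -1 (shut) to 1 (fully open). A call has exactly 10 rows; each row shifts and turns the pose as measured when the row begins, along the tool's axes as they then stand; what a row does not reach is not made up. A row lasts 1/10 s, in which the tool goes at most 50 mm and 8.59 degrees, less where a joint would pass 70% of its speed; a pose out of reach is approached as far as the arm can. A call is refused whole if a number of a shift passes 50 or a number of a turn 0.15, either way. A call with a gripper value outside its range is refused whole. The fingers move at their own pace and stop on an object; FORCE is the grip in N (left out, the last holds). Time passes only in rows, so rows that do not move let the fingers close, or fill a call up. It gives the time, the measured TCP pose, the force and the opening at its end, in the units of the state.
- robot.read_state(): the state, without advancing time (a new reading comes with each control period).
- robot.read_camera(name): name is "scene" or "top" or "wrist"; returns (picture, depth): 384x512x3 uint8, red, green, blue; 384x512 float32, m along the optical axis (not along the pixel's ray), 0 where there is no reading.
- robot.camera_info(name): a dict with "vertical_fov" (degrees; the focal length in pixels is half the picture's height over the tangent of half this angle, whatever the lens; pixels are square), "cx", "cy" (the principal point, pixels), "cam_to_world" (4x4, takes a point from camera to world coordinates). Camera axes: x right, y up, looking along -z (the intrinsics and any distortion apply to the point x, -y, -z); pixel columns grow to the right and rows downward; lengths in m; the calibration is good to about 2 mm. The wrist camera is an equidistant fisheye: a pixel r from the principal point sees the ray r / f radians off the axis. A picture is of the moment at which its call begins: read the wrist's pose just before it. camera_info takes no time and is no camera call; for the wrist camera it gives the pose at the moment of the call.
- robot.close_job(): hands the job in, once; it reports no verdict.
The state is a dict: "t": time; "q": joint angles; "dq": joint speeds; "joint_torque": joint torques, N m; "tool_pos": TCP position; "orientation": TCP orientation; "force": force on the tool from outside, world axes, zero at the start; "wrist_torque": the same for the moment, N m; "opening": finger opening in m.
Only numpy, scipy, OpenCV 4.12 (cv2) and the standard library are available. Lean on these libraries where they do the work, as an engineer would, in place of code of your own. Each camera call takes 0.05 s, during which the arm holds its last target. There are 200 camera calls.

## Working session

There is one attempt and no reset: what is moved stays moved. The work goes in short steps, Python scripts to look and compute and a shell command to move; the robot and the scene stay as the last step left them, time stands still between calls to the robot, and variables do not carry over. Pictures are saved under pics/ and viewed, about 8 in all and at most 12, crops included, and the job is handed in when it is done.

```bash
mkdir -p pics
cat > h.py <<'E'
import numpy as np,cv2
from plant import robot
def cam(n):
    i=robot.camera_info(n); im,d=robot.read_camera(n); return i,im,d
def pts(i,d):
    h,w=d.shape; f=h/2/np.tan(np.radians(i["vertical_fov"])/2)
    u,v=np.meshgrid(np.arange(w),np.arange(h))
    P=np.stack([(u-i["cx"])/f*d,-(v-i["cy"])/f*d,-d,np.ones_like(d)],-1)
    return (P@np.array(i["cam_to_world"]).T)[...,:3]
E
python3 - <<'E'
from h import *
for n in("top","scene"):
    i,im,d=cam(n); cv2.imwrite(f"pics/{n}.png",im[...,::-1]); np.savez(f"{n}.npz",im=im,P=pts(i,d),d=d)
    print(n,{k:np.round(v,3) for k,v in i.items() if not isinstance(v,str)} )
s=robot.read_state();print(s)
E
```

```text
top {'vertical_fov': np.float64(55.225), 'cx': np.float64(252.139), 'cy': np.float64(194.004), 'cam_to_world': array([[ 0.013,  0.986, -0.166,  0.412],
       [-1.   ,  0.016,  0.017,  0.016],
       [ 0.019,  0.166,  0.986,  1.228],
       [ 0.   ,  0.   ,  0.   ,  1.   ]])}
scene {'vertical_fov': np.float64(57.697), 'cx': np.float64(254.99), 'cy': np.float64(194.728), 'cam_to_world': array([[ 0.848, -0.304,  0.435,  0.997],
       [ 0.53 ,  0.521, -0.67 , -0.602],
       [-0.023,  0.798,  0.602,  0.647],
       [ 0.   ,  0.   ,  0.   ,  1.   ]])}
{'t': 0.1, 'q': array([-1.21540781e+00,  1.31074429e-01,  1.48919129e+00,  3.12720988e-06,
        1.52303368e+00, -8.54205752e-02]), 'dq': array([-0.00038958, -0.00093136, -0.00089347,  0.00013215, -0.00017094,
        0.00022699]), 'joint_torque': array([ 2.16258166e-03, -5.61339569e+01, -4.93096089e+01,  7.71747250e-02,
        2.91407813e-02, -6.11406426e-05]), 'tool_pos': array([ 0.25582589, -0.54213535,  0.21768759]), 'orientation': array([-3.06394397e+00, -6.86458744e-01,  3.55733349e-04]), 'force': array([-0.08801374,  0.56858541, -0.21604862]), 'wrist_torque': array([ 0.04369335, -0.00205872, -0.00747198]), 'opening': 0.09299198371315565}
```

View pics/top.png

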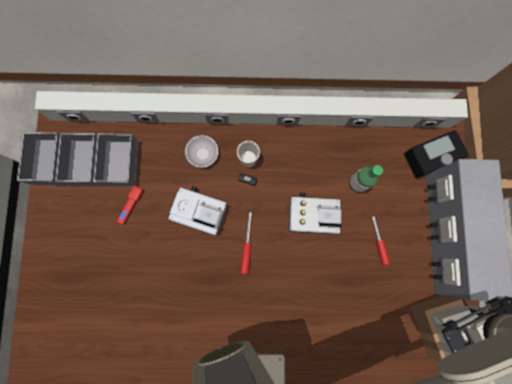

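View pics/scene.png

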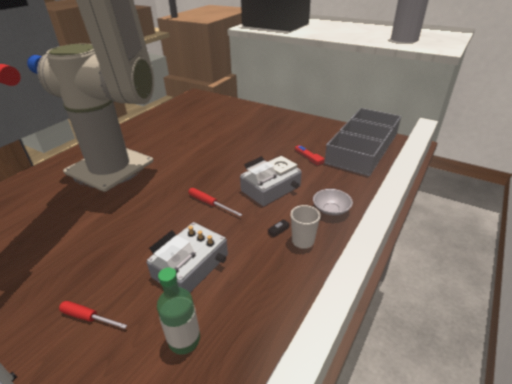

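The top view shows the outlet box at about (198,211), with its outlet at (183,206) and its guard at (208,213). The post box is at (316,215). I'll measure the outlet box pose from the depth.

Run:
```python
from h import *
for n in("top","scene"):
    z=np.load(n+".npz");P=z["P"]
    Q=P.reshape(-1,3)
    for lab,c in(("outlet",(0.42,0.20)),("post",(.40,-.19))):
        pass
    if n=="top":
        for (u,v) in((198,226),(183,206),(208,213),(316,228),(190,260)): print((u,v),P[v,u].round(3))
        c=P[211,198,:2]
    near=np.linalg.norm(Q[:,:2]-c,axis=1)<.13
    m=near&(abs(Q[:,2]-.06)<.006); A=Q[m]
    al=Q[near&(Q[:,2]>.05)]
    for nm,S in(("top60",A),("all>50",al)):
        r=cv2.minAreaRect((S[:,:2]*1000).astype(np.float32)); print(n,nm,len(S),r,S[:,2].mean())
i=np.load("top.npz");
im=i["im"][180:245,160:240]; cv2.imwrite("pics/crop.png",cv2.resize(im[...,::-1],None,fx=8,fy=8,interpolation=2))
P=i["P"]
print((P[186:240:3,165:235:4,2]*1000).round().astype(int))
```

```text
(198, 226) [0.504 0.166 0.058]
(183, 206) [0.567 0.216 0.062]
(208, 213) [0.542 0.133 0.091]
(316, 228) [ 0.503 -0.209  0.062]
(190, 260) [ 0.397  0.196 -0.   ]
top top60 785 ((551.3001708984375, 169.43576049804688), (158.49267578125, 108.58106231689453), 72.15425109863281) 0.06034587439994935
top all>50 1699 ((551.7701416015625, 169.80804443359375), (160.01063537597656, 108.97959899902344), 72.33195495605469) 0.07169443777102609
scene top60 193 ((508.9193420410156, -203.4252166748047), (154.85971069335938, 36.37989044189453), 88.42381286621094) 0.06009042134543289
scene all>50 424 ((508.92864990234375, -204.43386840820312), (156.3048095703125, 37.821739196777344), 87.3750991821289) 0.07827516048954276
[[ -3  -4   2   0   2  -1  -1  35  -2   2   1   0  -4   0   3   2  -2  -1]
 [  0  -3   4   1  59   2   1  40   4   0   3   2   4   2  -3   0   1   3]
 [  4   0  -1   2  60  62  64  55   0  -2  -1   0   1   0  -1  -4  -3   0]
 [  2  -2   0  71  71  73  55  63  65  51   0   0   1   2  -1  -4   0   3]
 [ -2  -2  -6  75  69  72  71  75  60  56  58  62   2  -1   2   3   0  -1]
 [  1  -4   1
[... 262 characters left out ...]
 94  80  69  33   0   4]
 [  2   5  73  72  76  68  74  74  96  93  95  94  95  94  62   1  -3  -1]
 [ -1  -1  57  56  76  74  73  60  93  91  91  96  89  93  60  -4   1  -2]
 [  1  55  63  61  60  62  74  58  96  95  92  90  97  90  53  -1   1  -3]
 [  2  -3   3  56  64  58  60  58 105 100  94  92  94  58  26   1   2  -1]
 [ -2   0   1   1  -1  49  59  60  61  62 106 100  95  59  -2   1  -5   1]
 [  1   4   0  -2   1  -3  -3  32  61  64  59  60 102  58  -4   0  -7   2]
 [ -1   1   2  -4   2  -1   1   0  -4   1  53  59  58  52  -1   1   3   2]
 [ -2   0   2   1   2   1   7   0  -1  -2  -1   3  55  19   5  -3   0   1]
 [ -2  -3  -1   0   2  -3   1   0   2  -4   1  -1   4   4  -1   3  -1   2]]
```

View pics/crop.png

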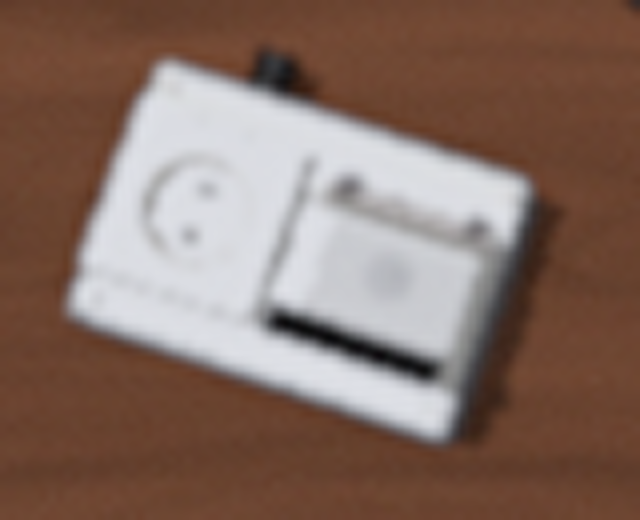

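The outlet box is at (0.5515, 0.170) with yaw −17.8°. Its 160×109 mm size and 60 mm height match the given ones, and the guard top is at about 91–105 mm. Next I'll work out the approach in tool axes.

```bash
cat > g.py <<'E'
import sys
from h import *
from scipy.spatial.transform import Rotation as R
yaw=np.radians(-17.8); B=R.from_euler('z',yaw); C=np.array([.5515,.1697,0])
def rep(tx=None):
    s=robot.read_state(); p=np.array(s["tool_pos"]); T=R.from_rotvec(s["orientation"])
    b=B.inv().apply(p-C)*1000; b[1]+=38
    print("t",s["t"],"box xyz(y from pivot)",b.round(1),"q",np.round(s["q"],2),"Fbox",B.inv().apply(s["force"]).round(2),"open",round(s["opening"],4))
    M=B.inv()*T; print("tool axes in box:\n",M.as_matrix().round(3))
    # goal: tool z down, tool y along +-box x
    for sg in(1,-1):
        y=np.array([sg,0,0]);z=np.array([0,0,-1.]);G=R.from_matrix(np.stack([np.cross(y,z),y,z],1))
        print("turn needed",sg,(M.inv()*G).as_rotvec().round(3))
    if tx is not None:
        d=np.array(tx)-b; print("shift box",d.round(1),"tool now",M.inv().apply(d).round(1))
if __name__=="__main__": rep([float(a) for a in sys.argv[1:4]] if len(sys.argv)>3 else None)
E
python3 g.py -75 -24 130
```

```text
t 0.1 box xyz(y from pivot) [ -63.9 -730.1  217.7] q [-1.22  0.13  1.49  0.    1.52 -0.09] Fbox [-0.26  0.51 -0.22] open 0.093
tool axes in box:
 [[ 0.731  0.683 -0.001]
 [ 0.683 -0.731  0.001]
 [ 0.    -0.002 -1.   ]]
turn needed 1 [-0.002 -0.001 -0.819]
turn needed -1 [-1.000e-03  2.000e-03  2.322e+00]
shift box [-11.1 706.1 -87.7] tool now [ 474.  -523.4   88.6]
```

```bash
python3 -m pendant '[{"translation":[31,-34,0],"twist":[0,0,0],"grip":-1},{"translation":[31,-34,0],"twist":[0,0,0],"grip":-1},{"translation":[31,-34,0],"twist":[0,0,0],"grip":-1},{"translation":[31,-34,0],"twist":[0,0,0],"grip":-1},{"translation":[31,-34,0],"twist":[0,0,0],"grip":-1},{"translation":[31,-34,0],"twist":[0,0,0],"grip":-1},{"translation":[31,-34,0],"twist":[0,0,0],"grip":-1},{"translation":[31,-34,0],"twist":[0,0,0],"grip":-1},{"translation":[31,-34,0],"twist":[0,0,0],"grip":-1},{"translation":[31,-34,0],"twist":[0,0,0],"grip":-1}]' 20; python3 g.py -75 -24 130
```

```text
t: 1.1
tool_pos: [0.3913, -0.0893, 0.2127]
orientation: [-3.059, -0.668, 0.005]
force: [1.8, -0.4, -0.1]
opening: 0.0174
t 1.1 box xyz(y from pivot) [ -73.3 -257.6  212.7] q [-0.36 -0.43  2.    0.01  1.57  0.78] Fbox [ 1.8   0.19 -0.05] open 0.0174
tool axes in box:
 [[ 0.738  0.675 -0.008]
 [ 0.675 -0.738  0.007]
 [-0.001 -0.011 -1.   ]]
turn needed 1 [-0.01  -0.004 -0.83 ]
turn needed -1 [-0.004  0.013  2.312]
shift box [ -1.7 233.6 -82.7] tool now [ 156.5 -172.6   84.4]
```

```bash
python3 -m pendant '[{"translation":[0,0,0],"twist":[0,0,-0.137],"grip":-1},{"translation":[0,0,0],"twist":[0,0,-0.137],"grip":-1},{"translation":[0,0,0],"twist":[0,0,-0.137],"grip":-1},{"translation":[0,0,0],"twist":[0,0,-0.137],"grip":-1},{"translation":[0,0,0],"twist":[0,0,-0.137],"grip":-1},{"translation":[0,0,0],"twist":[0,0,-0.137],"grip":-1},{"translation":[0,0,0],"twist":[0,0,0],"grip":-1},{"translation":[0,0,0],"twist":[0,0,0],"grip":-1},{"translation":[0,0,0],"twist":[0,0,0],"grip":-1},{"translation":[0,0,0],"twist":[0,0,0],"grip":-1}]'; python3 g.py -75 -24 130
```

```text
t: 2.1
tool_pos: [0.3908, -0.0799, 0.2098]
orientation: [-2.504, -1.871, -0.0]
force: [0.2, -0.4, -0.0]
opening: 0.0006
t 2.1 box xyz(y from pivot) [ -76.7 -248.8  209.8] q [-0.34 -0.43  2.01  0.01  1.57 -0.05] Fbox [ 0.29 -0.37 -0.04] open 0.0006
tool axes in box:
 [[-0.023  1.    -0.013]
 [ 1.     0.024  0.009]
 [ 0.01  -0.013 -1.   ]]
turn needed 1 [-0.013 -0.009  0.023]
turn needed -1 [ 0.015 -0.02  -3.118]
shift box [  1.7 224.8 -79.8] tool now [223.9   8.   81.9]
```

```bash
python3 -m pendant '[{"translation":[28,1,0],"twist":[-0.013,-0.009,0.023],"grip":-1},{"translation":[28,1,0],"twist":[0,0,0],"grip":-1},{"translation":[28,1,0],"twist":[0,0,0],"grip":-1},{"translation":[28,1,0],"twist":[0,0,0],"grip":-1},{"translation":[28,0,10],"twist":[0,0,0],"grip":-1},{"translation":[28,0,10],"twist":[0,0,0],"grip":-1},{"translation":[28,0,20],"twist":[0,0,0],"grip":-1},{"translation":[28,0,20],"twist":[0,0,0],"grip":-1},{"translation":[0,0,10],"twist":[0,0,0],"grip":-1},{"translation":[0,0,0],"twist":[0,0,0],"grip":-1}]'; python3 g.py -75 -24 80
python3 - <<'E'
from h import *
for n in("wrist","scene"):
    i,im,d=cam(n)
    if n=="scene": im=cv2.resize(im[110:260,180:380],None,fx=4,fy=4,interpolation=2)
    cv2.imwrite(f"pics/{n}2.png",im[...,::-1])
E
```

```text
t: 3.1
tool_pos: [0.4684, 0.1388, 0.139]
orientation: [2.555, 1.821, 0.005]
force: [-0.8, -0.5, -0.6]
opening: 0.0009
t 3.1 box xyz(y from pivot) [-69.7 -16.9 139. ] q [ 0.18 -0.13  1.89 -0.    1.37  0.52] Fbox [-0.59 -0.75 -0.65] open 0.0009
tool axes in box:
 [[ 0.021  1.     0.005]
 [ 1.    -0.021  0.   ]
 [ 0.     0.005 -1.   ]]
turn needed 1 [ 0.005 -0.    -0.021]
turn needed -1 [-0.    -0.008  3.12 ]
shift box [ -5.3  -7.1 -59. ] tool now [-7.3 -5.5 58.9]
```

View pics/wrist2.png

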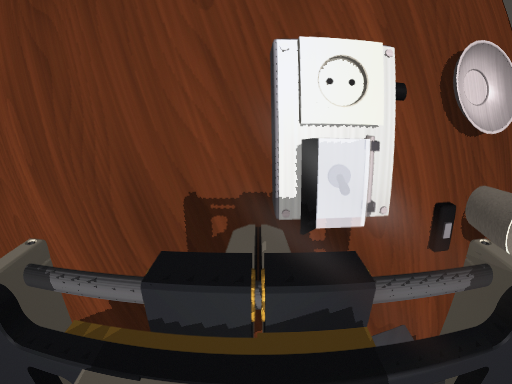

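View pics/scene2.png

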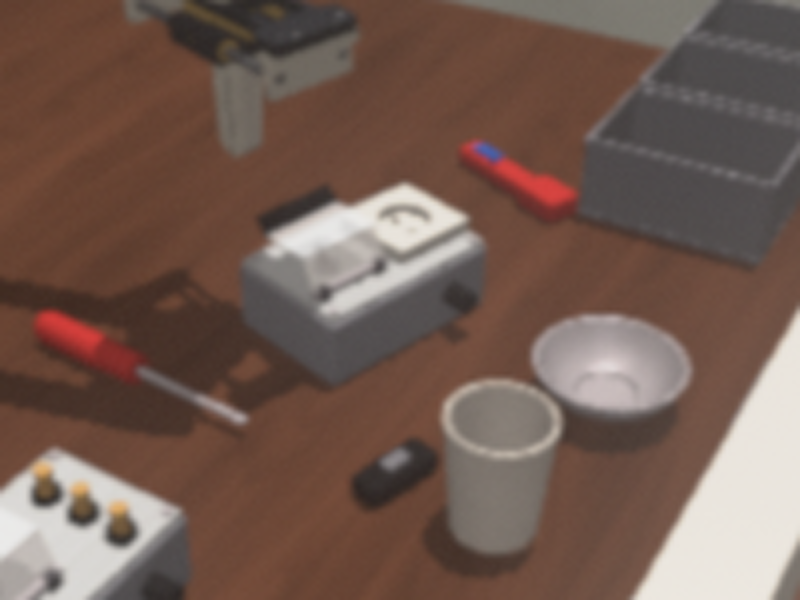

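The wrist view shows the guard lip at about (308,185), with the toggle under the clear hood at (340,180) leaning to the right. The shut fingertips are at (258,240), in front of the lip. I'll go down in front of the lip.

```bash
python3 -m pendant '[{"translation":[-4,-3,8],"twist":[0,0,-0.02],"grip":-1},{"translation":[-4,-2,10],"twist":[0,0,0],"grip":-1},{"translation":[0,0,10],"twist":[0,0,0],"grip":-1},{"translation":[0,0,10],"twist":[0,0,0],"grip":-1},{"translation":[0,0,10],"twist":[0,0,0],"grip":-1},{"translation":[0,0,8],"twist":[0,0,0],"grip":-1},{"translation":[0,0,4],"twist":[0,0,0],"grip":-1},{"translation":[0,0,0],"twist":[0,0,0],"grip":-1},{"translation":[0,0,0],"twist":[0,0,0],"grip":-1},{"translation":[0,0,0],"twist":[0,0,0],"grip":-1}]'; python3 g.py -60 -24.5 80
```

```text
t: 4.2
tool_pos: [0.4632, 0.129, 0.0779]
orientation: [2.538, 1.84, 0.014]
force: [-0.7, -0.3, -0.9]
opening: 0.0001
t 4.2 box xyz(y from pivot) [-71.6 -27.8  77.9] q [ 0.17 -0.09  1.98 -0.    1.24  0.48] Fbox [-0.58 -0.51 -0.88] open 0.0001
tool axes in box:
 [[ 0.006  1.     0.011]
 [ 1.    -0.006  0.003]
 [ 0.003  0.011 -1.   ]]
turn needed 1 [ 0.011 -0.003 -0.006]
turn needed -1 [-0.004 -0.017  3.136]
shift box [11.6  3.3  2.1] tool now [ 3.4 11.6 -2. ]
```

```bash
python3 -m pendant '[{"translation":[2,6,0],"twist":[0.005,0,0],"grip":-1},{"translation":[1,6,-1],"twist":[0.005,0,0],"grip":-1},{"translation":[0,5,-5],"twist":[0,0,0],"grip":-1},{"translation":[0,5,-5],"twist":[0,0,0],"grip":-1},{"translation":[0,5,-5],"twist":[0,0,0],"grip":-1},{"translation":[0,5,-5],"twist":[0,0,0],"grip":-1},{"translation":[0,5,-4],"twist":[0,0,0],"grip":-1},{"translation":[0,5,-4],"twist":[0,0,0],"grip":-1},{"translation":[0,5,-4],"twist":[0,0,0],"grip":-1},{"translation":[0,5,-3],"twist":[0,0,0],"grip":-1}]'; python3 g.py -7 -24.5 112
python3 - <<'E'
from h import *
for n in("wrist","scene"):
    i,im,d=cam(n)
    if n=="scene": im=cv2.resize(im[110:260,180:380],None,fx=4,fy=4,interpolation=2)
    cv2.imwrite(f"pics/{n}3.png",im[...,::-1])
E
```

```text
t: 5.2
tool_pos: [0.5159, 0.1157, 0.1186]
orientation: [-2.538, -1.841, 0.002]
force: [-1.0, 0.6, -0.0]
opening: 0.0004
t 5.2 box xyz(y from pivot) [-17.4 -24.3 118.6] q [0.12 0.01 1.8  0.01 1.34 0.43] Fbox [-1.11  0.24 -0.02] open 0.0004
tool axes in box:
 [[ 0.005  1.    -0.006]
 [ 1.    -0.005  0.003]
 [ 0.003 -0.006 -1.   ]]
turn needed 1 [-0.006 -0.003 -0.005]
turn needed -1 [-0.005  0.01   3.137]
shift box [10.4 -0.2 -6.6] tool now [-0.1 10.5  6.6]
```

View pics/scene3.png

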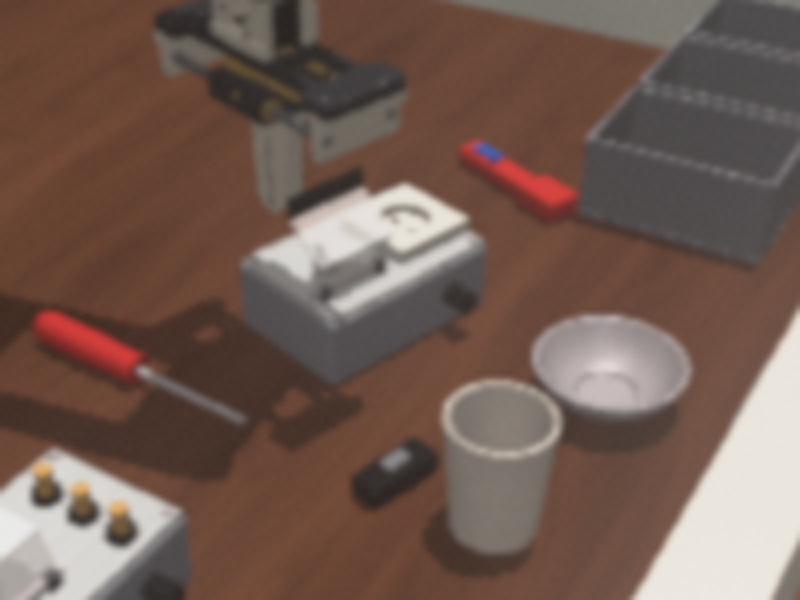

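The guard is up and resting on the finger, with the lip at about (330,190) in the crop. I'll go further back, then down to the right of the toggle.

```bash
python3 -m pendant '[{"translation":[-1,6,0],"twist":[-0.006,0,0],"grip":-1},{"translation":[0,5,0],"twist":[0,0,0],"grip":-1},{"translation":[0,0,5],"twist":[0,0,0],"grip":-1},{"translation":[0,0,7],"twist":[0,0,0],"grip":-1},{"translation":[0,0,7],"twist":[0,0,0],"grip":-1},{"translation":[0,0,7],"twist":[0,0,0],"grip":-1},{"translation":[0,0,6],"twist":[0,0,0],"grip":-1},{"translation":[0,0,5],"twist":[0,0,0],"grip":-1},{"translation":[0,0,0],"twist":[0,0,0],"grip":-1},{"translation":[0,0,0],"twist":[0,0,0],"grip":-1}]'; python3 g.py -6 -4 74
python3 - <<'E'
from h import *
for n in("wrist","scene"):
    i,im,d=cam(n)
    if n=="scene": im=cv2.resize(im[110:260,180:380],None,fx=4,fy=4,interpolation=2)
    cv2.imwrite(f"pics/{n}4.png",im[...,::-1])
E
```

```text
t: 6.3
tool_pos: [0.5252, 0.1111, 0.0762]
orientation: [-2.54, -1.843, 0.0]
force: [-0.7, 0.4, 1.0]
opening: 0.0003
t 6.3 box xyz(y from pivot) [ -7.1 -25.8  76.2] q [0.11 0.08 1.81 0.   1.25 0.43] Fbox [-0.79  0.17  1.02] open 0.0003
tool axes in box:
 [[ 0.005  1.    -0.003]
 [ 1.    -0.005  0.002]
 [ 0.002 -0.003 -1.   ]]
turn needed 1 [-0.003 -0.002 -0.005]
turn needed -1 [-3.000e-03  4.000e-03  3.137e+00]
shift box [ 1.1 21.8 -2.2] tool now [21.8  1.   2.2]
```

View pics/wrist4.png

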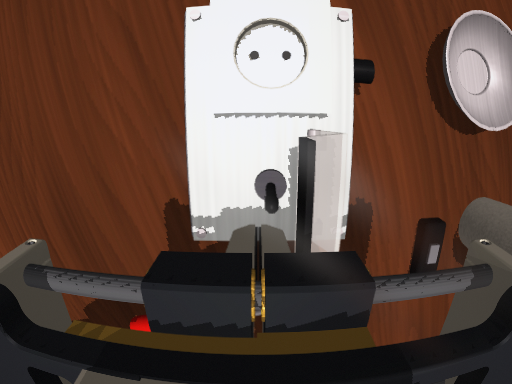

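The guard stands well up on the finger. The toggle at (270,195) leans toward the fingers at (258,240) and lies within their width. I'll sweep left.

```bash
python3 -m pendant '[{"translation":[3,0,1],"twist":[0,0,0],"grip":-1},{"translation":[3,0,1],"twist":[0,0,0],"grip":-1},{"translation":[3,0,0],"twist":[0,0,0],"grip":-1},{"translation":[3,0,0],"twist":[0,0,0],"grip":-1},{"translation":[3,0,0],"twist":[0,0,0],"grip":-1},{"translation":[3,0,0],"twist":[0,0,0],"grip":-1},{"translation":[2,0,0],"twist":[0,0,0],"grip":-1},{"translation":[2,0,0],"twist":[0,0,0],"grip":-1},{"translation":[0,0,0],"twist":[0,0,0],"grip":-1},{"translation":[0,0,0],"twist":[0,0,0],"grip":-1}]'; python3 g.py -6 -2 74
python3 - <<'E'
from h import *
i,im,d=cam("wrist");cv2.imwrite(f"pics/wrist5.png",cv2.resize(im[130:280,180:380],None,fx=3,fy=3)[...,::-1])
E
```

```text
t: 7.4
tool_pos: [0.5333, 0.1332, 0.0752]
orientation: [-2.542, -1.844, -0.0]
force: [-1.6, -0.7, 0.9]
opening: 0.0009
t 7.4 box xyz(y from pivot) [-6.2 -2.3 75.2] q [0.15 0.11 1.78 0.   1.25 0.47] Fbox [-1.33 -1.12  0.94] open 0.0009
tool axes in box:
 [[ 0.005  1.    -0.001]
 [ 1.    -0.005  0.001]
 [ 0.001 -0.001 -1.   ]]
turn needed 1 [-0.001 -0.001 -0.005]
turn needed -1 [-1.000e-03  1.000e-03  3.137e+00]
shift box [ 0.2  0.3 -1.2] tool now [0.3 0.2 1.2]
```

View pics/wrist5.png

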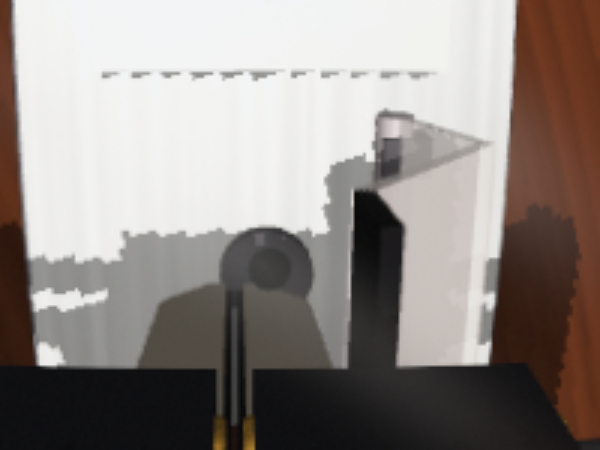

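```bash
python3 -m pendant '[{"translation":[1.5,0,0],"twist":[0,0,0],"grip":-1},{"translation":[1.5,0,0],"twist":[0,0,0],"grip":-1},{"translation":[0,0,0],"twist":[0,0,0],"grip":-1},{"translation":[0,0,0],"twist":[0,0,0],"grip":-1},{"translation":[0,0,0],"twist":[0,0,0],"grip":-1},{"translation":[0,0,0],"twist":[0,0,0],"grip":-1},{"translation":[0,0,0],"twist":[0,0,0],"grip":-1},{"translation":[0,0,0],"twist":[0,0,0],"grip":-1},{"translation":[0,0,0],"twist":[0,0,0],"grip":-1},{"translation":[0,0,0],"twist":[0,0,0],"grip":-1}]'; python3 g.py | head -1
python3 -m pendant '[{"translation":[1.5,0,0],"twist":[0,0,0],"grip":-1},{"translation":[1.5,0,0],"twist":[0,0,0],"grip":-1},{"translation":[1.5,0,0],"twist":[0,0,0],"grip":-1},{"translation":[1.5,0,0],"twist":[0,0,0],"grip":-1},{"translation":[1.5,0,0],"twist":[0,0,0],"grip":-1},{"translation":[1.5,0,0],"twist":[0,0,0],"grip":-1},{"translation":[1.5,0,0],"twist":[0,0,0],"grip":-1},{"translation":[1.5,0,0],"twist":[0,0,0],"grip":-1},{"translation":[1.5,0,0],"twist":[0,0,0],"grip":-1},{"translation":[1.5,0,0],"twist":[0,0,0],"grip":-1}]'; python3 g.py | head -1
```

```text
t: 8.45
tool_pos: [0.5334, 0.1333, 0.0752]
orientation: [2.543, 1.843, -0.007]
force: [-1.4, -1.6, 1.5]
opening: 0.0002
t 8.45 box xyz(y from pivot) [-6.1 -2.2 75.2] q [ 0.15  0.12  1.77 -0.    1.26  0.47] Fbox [-0.83 -1.91  1.48] open 0.0002
t: 9.45
tool_pos: [0.5335, 0.1338, 0.0753]
orientation: [2.537, 1.831, -0.046]
force: [-4.9, -9.2, 5.0]
opening: 0.0006
t 9.45 box xyz(y from pivot) [-6.2 -1.7 75.3] q [ 0.17  0.14  1.75 -0.03  1.27  0.5 ] Fbox [ -1.9  -10.26   5.04] open 0.0006
```

The finger is stalled against the toggle's stop, with −10 N and no further travel. I'll back off to the right, then draw out toward the robot.

```bash
python3 -m pendant '[{"translation":[-2,0,0],"twist":[0,0,0],"grip":-1},{"translation":[-2,0,0],"twist":[0,0,0],"grip":-1},{"translation":[-1,-2,0],"twist":[0,0,0],"grip":-1},{"translation":[0,-5,0],"twist":[0,0,0],"grip":-1},{"translation":[0,-7,0],"twist":[0,0,0],"grip":-1},{"translation":[0,-7,0],"twist":[0,0,0],"grip":-1},{"translation":[0,-8,0],"twist":[0,0,0],"grip":-1},{"translation":[0,-8,0],"twist":[0,0,0],"grip":-1},{"translation":[0,-8,0],"twist":[0,0,0],"grip":-1},{"translation":[0,-8,0],"twist":[0,0,0],"grip":-1}]'; python3 g.py | head -1
python3 -m pendant '[{"translation":[0,-8,0],"twist":[0,0,0],"grip":-1},{"translation":[0,-8,0],"twist":[0,0,0],"grip":-1},{"translation":[0,-8,0],"twist":[0,0,0],"grip":-1},{"translation":[0,-8,-5],"twist":[0,0,0],"grip":-1},{"translation":[0,-8,-10],"twist":[0,0,0],"grip":-1},{"translation":[0,-8,-10],"twist":[0,0,0],"grip":-1},{"translation":[0,-5,-10],"twist":[0,0,0],"grip":-1},{"translation":[0,0,-10],"twist":[0,0,0],"grip":-1},{"translation":[0,0,-10],"twist":[0,0,0],"grip":-1},{"translation":[0,0,0],"twist":[0,0,0],"grip":-1}]'; python3 g.py | head -1
python3 - <<'E'
from h import *
i,im,d=cam("wrist");cv2.imwrite(f"pics/wrist6.png",cv2.resize(im[0:260,180:440],None,fx=2.3,fy=2.3,interpolation=2)[...,::-1])
E
```

```text
t: 10.45
tool_pos: [0.478, 0.1485, 0.0757]
orientation: [2.538, 1.832, -0.041]
force: [0.9, 0.9, 0.2]
opening: 0.0005
t 10.45 box xyz(y from pivot) [-63.5  -4.6  75.7] q [ 0.21  0.    1.89 -0.02  1.27  0.54] Fbox [0.54 1.1  0.24] open 0.0005
t: 11.45
tool_pos: [0.4236, 0.1686, 0.1359]
orientation: [2.536, 1.833, -0.038]
force: [0.9, 0.5, 0.2]
opening: 0.0002
t 11.45 box xyz(y from pivot) [-121.4   -2.1  135.9] q [ 0.28 -0.19  1.96 -0.02  1.4   0.61] Fbox [0.65 0.78 0.19] open 0.0002
```

View pics/wrist6.png

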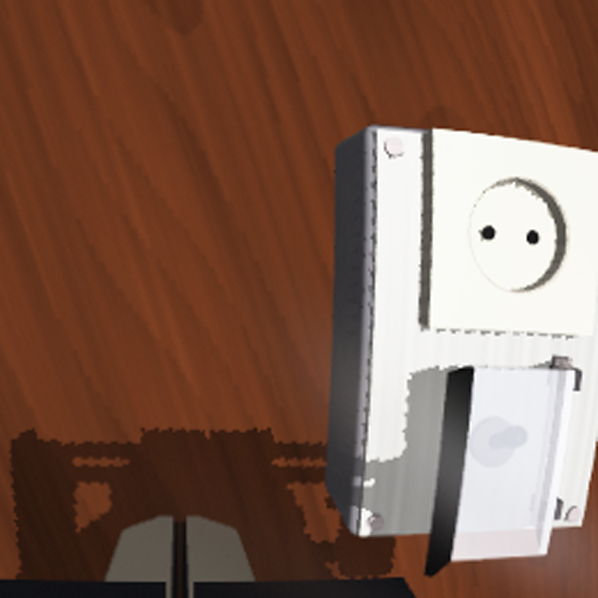

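The guard is shut again, with its lip at about (455,470) in the crop. I'll check the toggle angle by projecting the predicted bat tip into this view.

Run:
```python
from g import *
i=robot.camera_info("wrist"); f=192/np.tan(np.radians(i["vertical_fov"])/2); W=np.linalg.inv(np.array(i["cam_to_world"]))
def px(b):
    w=B.apply(np.array(b)/1000)+C; c=(W@np.r_[w,1])[:3]; v=np.array([c[0],-c[1],-c[2]])
    th=np.arctan2(np.hypot(*v[:2]),v[2]); r=f*th; u=v[:2]/np.hypot(*v[:2])*r
    return ((np.array([i["cx"],i["cy"]])+u-[180,0])*2.3).round(0)
print("collar",px([0,-38,64]),"lip",px([-38,-38,103]))
for a in(0,.4,.65,.8): print(a,px([0,-38+25*np.sin(a-.4),62+25*np.cos(a-.4)]))
```

```text
collar [491. 456.] lip [437. 495.]
0 [511. 499.]
0.4 [517. 476.]
0.65 [518. 459.]
0.8 [518. 449.]
```

Run:
```python
from g import *
a=np.load("top.npz"); b0=np.load("scene.npz")
for n,o in(("top",a),("scene",b0)):
    i,im,d=cam(n); P=pts(i,d)
    def box(P):
        Q=(B.inv().apply(P.reshape(-1,3)-C)*1000)+[0,38,0]
        return {k:(int(m.sum()),np.percentile(Q[m,2],[20,50,95]).round(1)) for k,m in (("roof",(abs(Q[:,1])<28)&(abs(Q[:,0]+6)<16)&(Q[:,2]>40)&(Q[:,2]<180)),("lip",(abs(Q[:,1])<28)&(Q[:,0]>-42)&(Q[:,0]<-28)&(Q[:,2]>40)&(Q[:,2]<180))) if m.sum()}
    print(n,"before",box(o["P"]),"after",box(P))
    df=(np.abs(im.astype(int)-o["im"]).max(-1)>60).astype(np.uint8)
    k,_,st,ce=cv2.connectedComponentsWithStats(df); print([(tuple(s),) for s in st[1:].tolist() if s[4]>12])
```

```text
top before {'roof': (183, array([91. , 92.9, 96.2])), 'lip': (87, array([ 61.5,  99.1, 105.5]))} after {'roof': (161, array([91.3, 93. , 96.3])), 'lip': (9, array([58. , 61.9, 99.2]))}
[((173, 213, 44, 20, 337),), ((118, 221, 131, 163, 7885),), ((195, 220, 14, 5, 16),), ((195, 240, 10, 13, 59),), ((242, 243, 6, 27, 98),), ((183, 273, 5, 15, 33),), ((442, 296, 70, 72, 3497),), ((426, 300, 37, 33, 190),), ((437, 343, 4, 7, 17),), ((223, 345, 12, 6, 42),), ((442, 358, 9, 7, 42),), ((447, 370, 40, 14, 358),)]
scene before {'roof': (140, array([60.9, 91.9, 93.7])), 'lip': (100, array([ 85.1,  97. , 103.2]))} after {'roof': (139, array([78.5, 91.9, 93.8])), 'lip': (98, array([ 61.1,  97.3, 103.2]))}
[((155, 0, 13, 13, 127),), ((177, 0, 64, 23, 1213),), ((229, 25, 16, 7, 77),), ((96, 45, 15, 15, 95),), ((140, 46, 6, 11, 41),), ((37, 54, 11, 17, 101),), ((83, 54, 16, 14, 139),), ((140, 59, 8, 6, 39),), ((43, 66, 9, 11, 65),), ((218, 77, 12, 8, 38),), ((237, 82, 7, 7, 31),), ((136, 89, 5, 7, 18),), ((127, 149, 8, 7, 39),), ((244, 172, 6, 4, 13),), ((191, 189, 22, 9, 71),)]
```

Run:
```python
from h import *
for n,(x0,y0,x1,y1) in(("top",(235,205,262,280)),("scene",(180,180,250,225))):
    _,im,_=cam(n)
    for I in(np.load(n+".npz")["im"],im):
        h=cv2.cvtColor(np.ascontiguousarray(I[y0:y1,x0:x1]),cv2.COLOR_RGB2HSV); m=((h[...,0]<4)|(h[...,0]>174))&(h[...,1]>190)
        v,u=np.nonzero(m); print(n,m.sum(),u.mean().round(1)+x0,v.mean().round(1)+y0,u.min()+x0,u.max()+x0,v.min()+y0,v.max()+y0)
s=robot.read_state(); print(s["force"])
```

```text
top 20 247.4 263.0 241 250 245 273
top 104 245.5 257.5 242 250 243 273<stdin>:6: RuntimeWarning: Mean of empty slice.
  ret = ret.dtype.type(ret / rcount)
Traceback (most recent call last):
ValueError: zero-size array to reduction operation minimum which has no identity
```

The driver covers the same pixels as before (242–250, 243–273), so the difference is only lighting. I'll hand in.

```bash
python3 -c "
from plant import robot
s=robot.read_state();print(s['t'],s['dq'].round(3),s['force'].round(1));print(robot.close_job())"
```

```text
11.7 [ 0.001  0.001  0.002  0.001 -0.    -0.   ] [ 0.   0.5 -0.6]
the job is handed in; nothing more can be done
None
```

I switched on the outlet box and handed the job in at about 11.7 s; the hand-in gives no verdict. I lifted its guard with the shut fingers to an estimated 0.8 rad. I then came down to the right of the toggle, swept it left until it stalled against its stop (about 10 N), and drew the finger out so the guard dropped shut.

**Last checks**
- **Guard:** shut. The roof measures 91–93 mm high and the lip about 103 mm in the scene view, the same as before the move. The top view of the lip was mostly blocked by the arm (9 points), so I did not use it.
- **Toggle:** on. The bat tip seen through the hood fits about 0.8 rad once corrected by the offset seen at the collar. Raw predictions for that view were 15–25 px out in the 2.3× crop, so this is less certain than the force reading at the stop.
- **Robot:** at rest and clear of everything, with 0.8 N or less on the tool, which is noise level.
- **Other box and loose things:** the before/after picture comparison showed no sign that anything had moved, apart from the arm and its shadows. One screwdriver handle showed a colour change. In the top view it covers the same pixels as before, so I took it as shadow. The same check from the scene view failed because its colour mask found no red pixels, and I did not repeat it.

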